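Unhook the sprig mould from its pressing jig and lay it out to dry

ROBOT

A 7-joint arm with a two-finger parallel gripper is mounted at the origin on a cart in front of the work surface, level with it; the furniture and walls round the work are solid. World frame = base frame: x ahead of the robot, y to its left, z up, the work surface at z = 0. Lengths are in m, angles in rad, forces in N, time in s.
With the tool pointing down it reaches from about 0.4 to 0.75 m from the base axis. Payload 19.5 kg.
Tool frame: the origin (TCP) lies midway between the tips of the shut fingers; the grasp point (between the pads) lies 19 mm behind it (manip.tcp_to_grasp is the distance from the TCP to the grasp point, in m); z points along the fingers, y is the line along which they close (so a half turn about z gives the same grasp; the last joint's range is limited). The gripper opens to 85 mm and grips with 20 to 120 N. Pads are 22 mm wide; open, the fingers measure 114 mm over their backs; the gripper's body (76 mm by 85 mm) begins 54 mm behind the grasp point. The pads swing forward as they close: fully open they stand 13 mm farther back than shut.
Start: joints at [1.122, 0.707, -0.028, 1.485, 0.022, 0.951, -0.075], TCP at [0.228, -0.528, 0.231] pointing down, gripper open.
Joint ranges: [-2.71, 2.71], [-0.32, 2.16], [-1.57, 1.52], [0, 2.45], [-1.46, 4.6], [0, 2.02], [-2.83, 2.83]. Speed limits (rad/s): [1.89, 1.89, 2.57, 2.57, 3.01, 3.01, 3.01].

INTERFACE

Orientations are given as a unit quaternion [w, x, y, z].
In Python, from plant import manip, camera, sign_off gives the robot as it stands. The module is installed in compiled form; this text tells all that it offers.
- The arm moves only by the tool play_rows, never from a script. Its argument "rows" is a list of rows, each an object of numbers: "x", "y", "z": the shift along the world's x, y, z in cm; "wx", "wy", "wz": the turn, a rotation vector about the world's x, y, z in degrees; "fingers": the opening, from -1 (shut) to 1 (fully open). A call has exactly 8 rows; each row is the pose to reach, as a shift and turn from the pose commanded when the call began; what a row does not reach only later rows make up. A row lasts 1/8 s, in which the tool goes at most 62.5 mm and 10.7 degrees, less where a joint would pass 70% of its speed; a pose out of reach is approached as far as the arm can. A call with a gripper value outside its range is refused whole. The fingers move at their own pace and stop on an object; "force" is the grip in N (left out, the last holds). Time passes only in rows, so rows that repeat a pose let the fingers close, or fill a call up. It gives the time, the measured TCP pose, the force, the opening and the grip force at its end, in the units of the state.
- manip.read_state(): the state, without advancing time (a new reading comes with each control period).
- camera(name): name is "side" or "top"; returns a dict with "frame" (420x560x3 uint8, blue, green, red), "z_map" (420x560 float32, m along the optical axis (not along the pixel's ray), 0 where there is no reading), "vertical_fov" (degrees; the focal length in pixels is half the picture's height over the tangent of half this angle, whatever the lens; pixels are square), "cx", "cy" (the principal point, pixels), "dist" ([k1, k2, p1, p2, k3] as OpenCV has them; the pictures are not rectified), "R" (3x3) and "t" (3): a world point X has camera coordinates R X + t. Camera axes: x right, y down, z forward; pixel columns grow to the right and rows downward; lengths in m; the calibration is good to about 2 mm. A picture is of the moment at which its call begins.
- sign_off(): hands the job in; it is judged then, once.
The state is a dict: "time_s": time; "joints": joint angles; "joint_velocities": joint speeds; "joint_torque": joint torques, N m; "tool_pos": TCP position; "eef_rot": TCP orientation; "ft_force": force on the tool from outside, world axes, zero at the start; "moment": the same for the moment, N m; "gripper_width": finger opening in m; "gripper_force": force on a finger pad.
Only numpy, scipy, OpenCV 4.12 (cv2) and the standard library are available. Lean on these libraries where they do the work, as an engineer would, in place of code of your own. Each camera call takes 0.05 s, during which the arm holds its last target. There are 200 camera calls.

TASK

Lift the spring-loaded hold-down finger of the pressing jig by its red handle until it snaps over and stands up by itself, while the plaster mould stays in its place. Then draw the mould out from under the fixed metal lip at the other end, lift it off and set it down gently, face up, lying squarely and fully on the empty slatted drying board. Leave the finger standing up, and do not disturb the other mould or the things around.

Things in the scene. Friction and masses are not known exactly. Their poses are not given: they have to be found in the camera images.
- jig: Pressing jig, fixed: plywood base 260 x 116 x 14 mm, on it a wooden bed 44 mm wide, top at z = 30 mm. Origin on the table under the bed's middle; +x runs from the finger's hinge (x = -118 mm) to the fixed aluminium lip, z up. The mould lies lengthwise on the bed, overhanging it 8 mm each side. Two 8 mm brass guide pins stand at x = 43, y = +-36.5 mm, up to z = 40 mm.
- lip (a point): Middle of the lip's free edge, at jig x = 58 mm, z = 51 mm (its underside). The lip reaches to x = 80 mm, y within +-25 mm, z = 51 to 56 mm. The mould's end is tucked 12 mm under it with 3 mm play above: slide the mould at least 14 mm towards the jig's -x before lifting. The hinge cheeks, from x = -107 mm, leave it 36 mm of room.
- finger (a joint): Hinge of the hold-down finger, axis along the jig's y. 0 = down on the mould; positive swings the handle up and back towards the jig's -x; stop at 1.75, standing up and leaning slightly back. An over-centre spring presses it down below 0.85 rad (about 6 N at the handle when down, fading to nothing at 0.85); beyond that it springs up to the stop by itself and stays.
- finger_hinge (a point): Hinge axis of the finger, 60 mm above the table at jig x = -118, y = 0 mm.
- finger_bar (a point): Middle of the finger's red handle bar: round, 9 mm thick, 53 mm long, parallel to the jig's y, 44 mm clear between its bent ends. With the finger down it is 73 mm towards +x of the hinge axis and 18 mm above it, 30 mm above the mould's top; it swings with the finger. The finger's plate is 21 mm below the bar's centre and ends 11 mm short of it, on the hinge side.
- sprig_mould: Off-white plaster mould, a slab 140 x 60 x 18 mm, about 0.17 kg, with two round flower-shaped cavities in its upper face. Origin at the centre of its underside, x along its length, z up; in the jig it lies with its underside at z = 30 mm and its length along the jig. Take it across its 60 mm width near the middle.
- empty_board: Empty slatted wooden drying board, fixed, 200 x 100 x 20 mm: origin at the centre of its underside on the table, x along its length; the slats' top is 20 mm above it.
- taken_board: A board of the same kind and size, on which the other mould lies; fixed. It stands beside the empty one, to its left or right, about 0.15 m from centre to centre.
- other_mould: Another plaster mould, 140 x 60 x 18 mm, with one round cavity, lying on the taken board. Leave it alone.
- wood_rib: Flat wooden rib, 54 x 100 x 9 mm, on the table behind the work. Leave it alone.
- rubber_kidney: Red kidney-shaped rubber scraper, 29 x 96 x 8 mm, on the table behind the work. Leave it alone.
- clay_lump: Grey dry lump, 62 x 59 x 42 mm, on the table to the left of the boards. Leave it alone.
- side_panel: Fixed upright wooden panel, 19 mm thick (across y), standing on the table behind the work and taller than the arm's wrist (up to z = 0.79 m): it fills x = 0.59 to 0.95 m at y = 0.15 to 0.17 m. Swing the arm round in front of it. Origin at its middle on the floor.

How it is judged:
On the way, in this order (a step that is already met when the one before it is completed fails the run):
1. the finger stands up by itself (joint beyond 1.4 rad, not touched by the robot) and the mould is still in its place in the jig (moved less than 15 mm) (value of joint finger above 1.4 rad and contact force between each of the arm, the fingers and jig below 0.1 N and distance of sprig_mould from where it was at the start of the episode below 0.015 m), for 0.2 s.
2. the mould has been drawn out from under the lip (10 mm or more towards the hinge) and lifted 15 mm off the bed (z of sprig_mould in the frame of jig above 0.045 m and x of sprig_mould in the frame of jig below -0.01 m).
At the end, for the whole second after the job is handed in: The mould lies still, face up (tilt under 0.08 rad), on the slats of the empty board, its length along the board's within 0.15 rad and its centre within 22 mm along and 14 mm across the board's centre, so that it nowhere overhangs; the finger stands up (joint beyond 1.4 rad) (x of sprig_mould in the frame of empty_board between -0.022 and 0.022 m and y of sprig_mould in the frame of empty_board between -0.014 and 0.014 m and z of sprig_mould in the frame of empty_board between 0.015 and 0.025 m and angle between the x axis of sprig_mould and the x axis of empty_board, either way round below 0.15 rad and angle between sprig_mould's own z axis and vertical below 0.08 rad and linear speed of sprig_mould below 0.02 m/s and value of joint finger above 1.4 rad); the robot touches nothing.
It fails at once if the mould is dragged from its place (more than 15 mm) while the finger is not yet lifted past its centre (0.85 rad) (distance of sprig_mould from where it was at the start of the episode above 0.015 m and value of joint finger below 0.85 rad).
It fails at once if the mould is dropped (moves faster than 0.45 m/s, as after a fall of 1 cm, with no finger on it) (linear speed of sprig_mould above 0.45 m/s and contact force between the fingers and sprig_mould below 0.1 N).
It fails at once if the mould is tipped more than 0.7 rad from level (angle between sprig_mould's own z axis and vertical above 0.7 rad).
It fails at once if the other mould is moved more than 20 mm (distance of other_mould from where it was at the start of the episode above 0.02 m).
It fails at once if a tool or lump nearby is moved more than 30 mm (distance of any of wood_rib, rubber_kidney, clay_lump from where it was at the start of the episode above 0.03 m).
It also fails if it takes over 61 s, if anything falls off the work surface, if the arm or the gripper's body presses on something with over 40 N, if the wrist force passes 120 N, or if a joint passes its speed limit or range.

## Working session

There is one attempt and no reset: what is moved stays moved. The work goes in short steps, Python scripts to look and compute and a tool call to move; the robot and the scene stay as the last step left them, time stands still between calls to the robot, and variables do not carry over. Pictures are saved under pics/ and viewed, at most 14 in all, crops included, and the job is handed in when it is done.

Besides the shell and the picture viewer there is one more tool, called after ">>>" by a JSON object that holds its "fn" and its "kwargs", one argument or row to a line. play_rows: Moves the arm, as the interface text tells. Its arguments: {"type":"object","properties":{"rows":{"type":"array"},"force":{"type":"number"}},"required":["rows"]}

```bash
mkdir -p pics
cat > h.py <<'E'
import numpy as np, cv2, pickle
from plant import manip, camera, sign_off
def shot(n,f):
    c=camera(n); cv2.imwrite(f'pics/{f}.png',c['frame']); pickle.dump(c,open(f'{f}.pkl','wb')); return c
def K(c):
    f=210/np.tan(np.radians(c['vertical_fov'])/2); return np.array([[f,0,c['cx']],[0,f,c['cy']],[0,0,1.]])
def ray(c,uv):
    p=cv2.undistortPoints(np.array(uv,float).reshape(-1,1,2),K(c),np.array(c['dist'],float)).reshape(-1,2)
    R=np.array(c['R']);t=np.array(c['t']).ravel()
    d=np.c_[p,np.ones(len(p))]@R; return -R.T@t,d
def onz(c,uv,z):
    o,d=ray(c,uv); return o+d*((z-o[2])/d[:,2])[:,None]
def cloud(c):
    h,w=c['z_map'].shape; uv=np.stack(np.meshgrid(np.arange(w),np.arange(h)),-1).reshape(-1,2)
    o,d=ray(c,uv); return (o+d*c['z_map'].reshape(-1,1)).reshape(h,w,3)
E
python3 - <<'E'
from h import *
for n in('top','side'):
    c=shot(n,n+'0'); print(n,c['vertical_fov'],-np.array(c['R']).T@np.array(c['t']).ravel())
s=manip.read_state();print(s)
E
```

```text
top 43.78458685163121 [ 0.37965613 -0.06976596  1.39031521]
side 45.86124646818043 [-0.04608915 -1.49536738  0.97913201]
{'time_s': 0.1, 'joints': array([ 1.12227028,  0.70700278, -0.02759657,  1.48494849,  0.02201387,
        0.95088762, -0.0754853 ]), 'joint_velocities': array([-3.98753866e-05, -1.39718240e-03, -5.70370434e-04, -4.46868104e-04,
       -8.39006232e-04, -2.18261062e-04, -2.44923735e-05]), 'joint_torque': array([ 1.28008229e-03, -8.84289050e+01,  1.23643309e+00, -2.36454195e+01,
        1.69741537e-02,  5.02716735e-03,  8.71421975e-07]), 'tool_pos': array([ 0.22742296, -0.52786365,  0.23089709]), 'eef_rot': array([-4.56019978e-04,  9.79382049e-01,  2.02016284e-01, -1.20686632e-04]), 'ft_force': array([-0.13958086,  0.67107583, -0.28622322]), 'moment': array([-0.01815257, -0.02785514, -0.01655794]), 'gripper_force': 0.0, 'gripper_width': 0.08517753603476569}
```

View pics/top0.png

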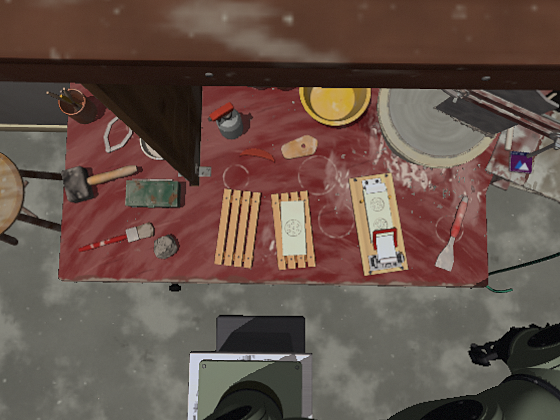

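View pics/side0.png

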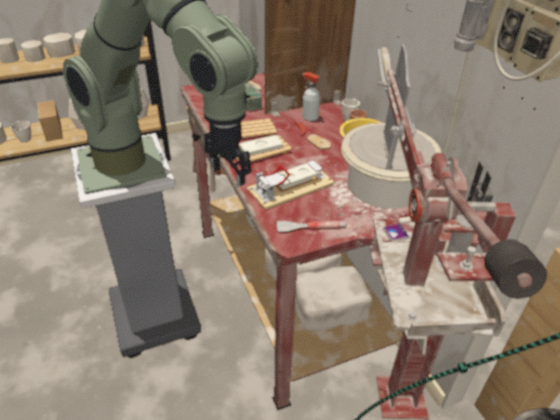

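The top view shows the jig at about (379,226) with its hinge at the bottom (388,262) and its lip at (374,185). The red handle is at (384,235), the empty board at (238,229) and the taken board at (293,230). The side view agrees.

Run:
```python
from h import *
c=pickle.load(open('top0.pkl','rb'));P=cloud(c);f=c['frame'];hsv=cv2.cvtColor(f,cv2.COLOR_BGR2HSV)
print('table z',np.median(P[260:275,320:345,2]))
def roi(m,a):
    k=np.zeros(m.shape,bool);k[a[1]:a[3],a[0]:a[2]]=1;return (m&k).astype(np.uint8)
def rect(m,z,n):
    cs,_=cv2.findContours(m,0,2); 
    pts=np.vstack([q.reshape(-1,2) for q in cs if cv2.contourArea(q)>15])
    W=onz(c,pts,z); W=W[:,:2]
    r=cv2.minAreaRect((W*1000).astype(np.float32));print(n,np.round(r[0],1),np.round(r[1],1),round(r[2],1))
    b=cv2.boxPoints(r);print(np.round(b).tolist())
Z=P[...,2]
wood=(hsv[...,0]>8)&(hsv[...,0]<30)&(hsv[...,2]>90)
for n,a,z in(('empty',(205,180,268,280),.02),('taken',(268,182,322,280),.02),('jig',(340,165,420,285),.014)):
    rect(roi(wood|((Z>0.012)&(Z<.2)),a),z,n)
red=((hsv[...,0]<8)|(hsv[...,0]>172))&(hsv[...,1]>140)&(Z>.03)
m=roi(red,(360,215,410,260));ys,xs=np.nonzero(m);print('red',len(xs),xs.min(),xs.max(),ys.min(),ys.max(),np.round(np.median(P[m>0],0),3))
top=ys<ys.min()+4;print(np.c_[xs,ys][top].mean(0), onz(c,[np.c_[xs,ys][top].mean(0)],.078),np.percentile(P[m>0][:,2],[5,50,95]))
big=cv2.resize(f[160:290,200:425],None,fx=3.5,fy=3.5,interpolation=cv2.INTER_CUBIC);cv2.imwrite('pics/crop0.png',big)
```

```text
table z -0.00018644450095095522
empty [472.1  42.5] [ 98.7 202.2] 84.1
[[366.0, 4.0], [568.0, -17.0], [578.0, 81.0], [377.0, 102.0]]
taken [ 469.4 -102.8] [201.   99.6] 6.6
[[364.0, -65.0], [375.0, -164.0], [575.0, -141.0], [563.0, -42.0]]
jig [ 488.2 -334.5] [192.5 328.6] 86.7
[[319.0, -421.0], [647.0, -440.0], [658.0, -248.0], [330.0, -229.0]]
red 149 373 396 229 249 [ 0.458 -0.331  0.076]
[385.796875 230.65625 ] [[ 0.46649555 -0.33604095  0.078     ]] [0.05760786 0.07559792 0.08426645]
```

View pics/crop0.png

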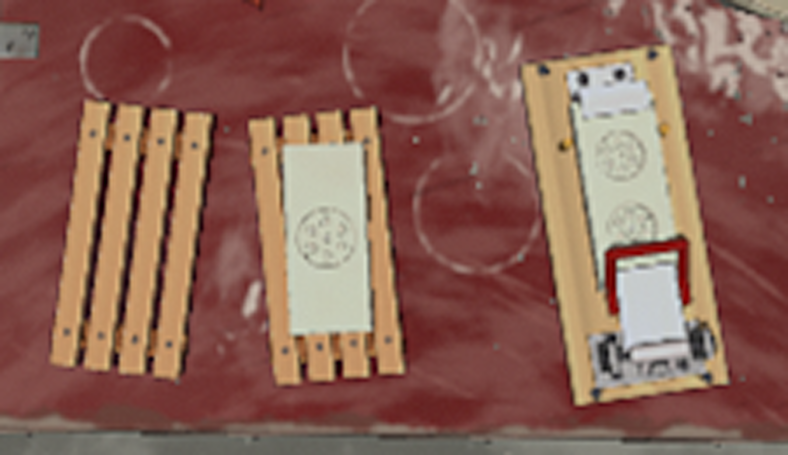

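In the crop the jig base corners are at (523,65), (668,45), (728,383) and (576,404). The handle bar runs (607,252)–(688,242), and the empty board is confirmed.

Run:
```python
from h import *
c=pickle.load(open('top0.pkl','rb'))
px=np.array([[523,65],[668,45],[728,383],[576,404]])/3.5+[200-.36,160-.36]
W=onz(c,px,.014);print(W.round(3));ctr=W.mean(0)
d=(W[0]+W[1]-W[2]-W[3])[:2];L=np.linalg.norm(d)/2;d/=np.linalg.norm(d);print('ctr',ctr,L,'yaw',np.degrees(np.arctan2(d[1],d[0])))
bar=onz(c,np.array([[607,252],[688,242]])/3.5+[199.64,159.64],.078);print('bar ends',bar.round(4))
B=bar.mean(0)[:2];rel=B-ctr[:2];n=np.array([-d[1],d[0]]);print('bar in base frame',rel@d,rel@n)
cl=cloud(c);print('brass pins',onz(c,np.array([[565,146],[664,130]])/3.5+[199.64,159.64],.04).round(4))
print('mould top lip corner x',onz(c,np.array([[575,84],[652,84]])/3.5+[199.64,159.64],.056).round(4))
for z,uv in(('lipedge',[[583,117],[655,106]]),):print(z,onz(c,np.array(uv)/3.5+[199.64,159.64],.056).round(4))
q=manip.read_state()['eef_rot']
from scipy.spatial.transform import Rotation as R
M=R.from_quat(q[[1,2,3,0]]).as_matrix();print(M.round(3),'tool y yaw',np.degrees(np.arctan2(M[1,1],M[0,1])),manip.tcp_to_grasp)
```

```text
[[ 0.609 -0.252  0.014]
 [ 0.626 -0.363  0.014]
 [ 0.371 -0.405  0.014]
 [ 0.354 -0.292  0.014]]
ctr [ 0.49010092 -0.32797845  0.014     ] 0.2582371595045646 yaw 9.14348519591479
bar ends [[ 0.4635 -0.3041  0.078 ]
 [ 0.4716 -0.3622  0.078 ]]
bar in base frame -0.0230689387664164 -0.0015249394857869876
brass pins [[ 0.5443 -0.2801  0.04  ]
 [ 0.5574 -0.3536  0.04  ]]
mould top lip corner x [[ 0.5884 -0.2851  0.056 ]
 [ 0.5893 -0.3417  0.056 ]]
lipedge [[ 0.564  -0.2909  0.056 ]
 [ 0.573  -0.3438  0.056 ]]
[[ 0.918  0.396 -0.   ]
 [ 0.396 -0.918  0.001]
 [-0.    -0.001 -1.   ]] tool y yaw -66.69021749625615 0.0187
```

>>> {"fn": "play_rows", "kwargs": {
  "rows": [
    {"x":3,"y":2.5,"z":-0.5,"wz":9.5,"fingers":0},
    {"x":6,"y":5,"z":-1,"wz":19,"fingers":0},
    {"x":9,"y":7.5,"z":-1.5,"wz":28.5,"fingers":0},
    {"x":12,"y":10,"z":-2,"wz":38,"fingers":0},
    {"x":15,"y":12.5,"z":-3,"wz":47.5,"fingers":0},
    {"x":18,"y":15,"z":-4,"wz":57,"fingers":0},
    {"x":21,"y":17.5,"z":-5,"wz":66.5,"fingers":0},
    {"x":23.9,"y":19.6,"z":-6,"wz":76,"fingers":0}
  ],
  "force": 30
}}

```text
validation failed for argument at $.ro...
```

Run:
```python
from h import *
s=manip.read_state();print(s['tool_pos'],s['eef_rot'],s['joints'],s['gripper_width'])
c=shot('side','side1');shot('top','top1')
cv2.imwrite('pics/s1.png',cv2.resize(c['frame'][90:230,190:350],None,fx=4,fy=4,interpolation=cv2.INTER_CUBIC))
```

```text
[ 0.22742296 -0.52786365  0.23089709] [-4.56019978e-04  9.79382049e-01  2.02016284e-01 -1.20686632e-04] [ 1.12227028  0.70700278 -0.02759657  1.48494849  0.02201387  0.95088762
 -0.0754853 ] 0.08517753603476569
```

View pics/s1.png

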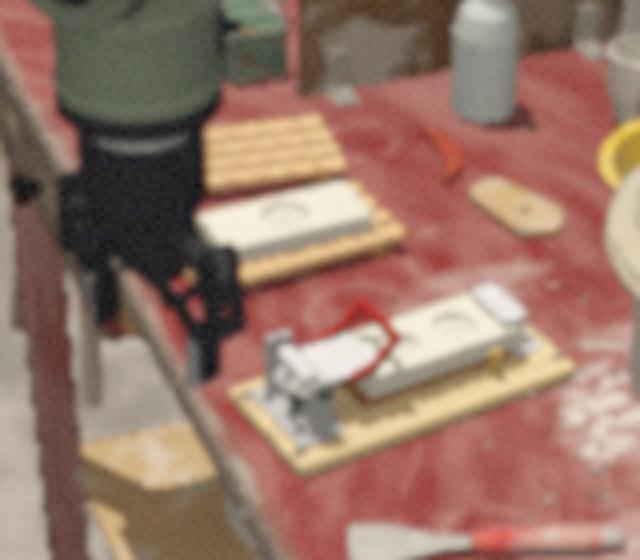

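The move was refused, so the arm is still at its start pose and this picture shows the untouched scene. The bar is at crop (370,320) and clear above the mould. I'll retry with every key given in each row.

>>> {"fn": "play_rows", "kwargs": {
  "rows": [
    {"x":3,"y":2.5,"z":-0.5,"wx":0,"wy":0,"wz":9.5,"fingers":0},
    {"x":6,"y":5,"z":-1,"wx":0,"wy":0,"wz":19,"fingers":0},
    {"x":9,"y":7.5,"z":-1.5,"wx":0,"wy":0,"wz":28.5,"fingers":0},
    {"x":12,"y":10,"z":-2,"wx":0,"wy":0,"wz":38,"fingers":0},
    {"x":15,"y":12.5,"z":-3,"wx":0,"wy":0,"wz":47.5,"fingers":0},
    {"x":18,"y":15,"z":-4,"wx":0,"wy":0,"wz":57,"fingers":0},
    {"x":21,"y":17.5,"z":-5,"wx":0,"wy":0,"wz":66.5,"fingers":0},
    {"x":23.9,"y":19.6,"z":-6,"wx":0,"wy":0,"wz":76,"fingers":0}
  ],
  "force": 30
}}

```text
time_s: 1.2
tool_pos: [0.4674, -0.331, 0.1709]
eef_rot: [-0.0, 0.645, 0.764, -0.0]
ft_force: [-0.5, -0.7, 0.6]
gripper_width: 0.0427
gripper_force: 0.0
```

>>> {"fn": "play_rows", "kwargs": {
  "rows": [
    {"x":0,"y":0,"z":-2,"wx":0,"wy":0,"wz":0,"fingers":0},
    {"x":0,"y":0,"z":-4,"wx":0,"wy":0,"wz":0,"fingers":0},
    {"x":0,"y":0,"z":-6,"wx":0,"wy":0,"wz":0,"fingers":0},
    {"x":0,"y":0,"z":-7.5,"wx":0,"wy":0,"wz":0,"fingers":0},
    {"x":0,"y":0,"z":-8.5,"wx":0,"wy":0,"wz":0,"fingers":0},
    {"x":0,"y":0,"z":-9.5,"wx":0,"wy":0,"wz":0,"fingers":0},
    {"x":0,"y":0,"z":-10.2,"wx":0,"wy":0,"wz":0,"fingers":0},
    {"x":0,"y":0,"z":-10.2,"wx":0,"wy":0,"wz":0,"fingers":0}
  ]
}}

```text
time_s: 2.2
tool_pos: [0.4664, -0.332, 0.069]
eef_rot: [-0.0, 0.647, 0.762, -0.0]
ft_force: [0.0, -1.9, 0.4]
gripper_width: 0.0424
gripper_force: 0.0
```

Run:
```python
from h import *
s=manip.read_state();print(s['tool_pos'],s['ft_force'])
c=shot('side','side2');d=shot('top','top2')
a=cv2.resize(c['frame'][130:215,230:335],None,fx=5,fy=5,interpolation=cv2.INTER_CUBIC)
cv2.imwrite('pics/s2.png',a)
```

```text
[ 0.46644041 -0.33197905  0.06900057] [ 0.02056258 -1.91607604  0.42806042]
```

View pics/s2.png

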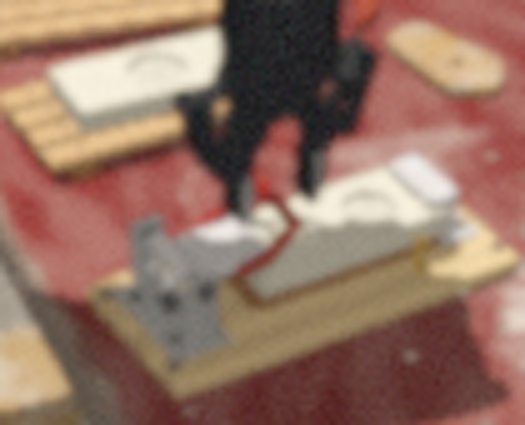

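The fingers (crop (240,205) and (310,190)) straddle the bar at about (285,205). Closing now.

>>> {"fn": "play_rows", "kwargs": {
  "rows": [
    {"x":0,"y":0,"z":-0.2,"wx":0,"wy":0,"wz":0,"fingers":-0.6},
    {"x":0,"y":0,"z":-0.2,"wx":0,"wy":0,"wz":0,"fingers":-1},
    {"x":0,"y":0,"z":-0.2,"wx":0,"wy":0,"wz":0,"fingers":-1},
    {"x":0,"y":0,"z":-0.2,"wx":0,"wy":0,"wz":0,"fingers":-1},
    {"x":0,"y":0,"z":-0.2,"wx":0,"wy":0,"wz":0,"fingers":-1},
    {"x":0,"y":0,"z":-0.2,"wx":0,"wy":0,"wz":0,"fingers":-1},
    {"x":0,"y":0,"z":-0.2,"wx":0,"wy":0,"wz":0,"fingers":-1},
    {"x":0,"y":0,"z":-0.2,"wx":0,"wy":0,"wz":0,"fingers":-1}
  ],
  "force": 40
}}

```text
time_s: 3.3
tool_pos: [0.4663, -0.3321, 0.0673]
eef_rot: [-0.0, 0.647, 0.762, -0.0]
ft_force: [-3.6, 1.6, 5.6]
gripper_width: 0.0073
gripper_force: 39.3
```

```bash
python3 -c "
import numpy as np
for t in np.arange(0,1.45,.1):
    a=np.arctan2(18,73);r=np.hypot(18,73)/10;d=np.array([.986,.163])
    p=(r*np.cos(a+t)-7.3)*d;print(round(t,2),p.round(1),round(r*np.sin(a+t)-1.8,1))"
```

```text
0.0 [-0. -0.] -0.0
0.1 [-0.2 -0. ] 0.7
0.2 [-0.5 -0.1] 1.4
0.3 [-0.8 -0.1] 2.1
0.4 [-1.3 -0.2] 2.7
0.5 [-1.7 -0.3] 3.3
0.6 [-2.3 -0.4] 3.8
0.7 [-2.8 -0.5] 4.3
0.8 [-3.5 -0.6] 4.7
0.9 [-4.1 -0.7] 5.0
1.0 [-4.8 -0.8] 5.3
1.1 [-5.5 -0.9] 5.5
1.2 [-6.2 -1. ] 5.7
1.3 [-7.  -1.2] 5.7
1.4 [-7.7 -1.3] 5.7
```

>>> {"fn": "play_rows", "kwargs": {
  "rows": [
    {"x":-0.2,"y":0,"z":0.7,"wx":0,"wy":0,"wz":0,"fingers":-1},
    {"x":-0.5,"y":-0.1,"z":1.4,"wx":0,"wy":0,"wz":0,"fingers":-1},
    {"x":-0.8,"y":-0.1,"z":2.1,"wx":0,"wy":0,"wz":0,"fingers":-1},
    {"x":-1.3,"y":-0.2,"z":2.7,"wx":0,"wy":0,"wz":0,"fingers":-1},
    {"x":-1.7,"y":-0.3,"z":3.3,"wx":0,"wy":0,"wz":0,"fingers":-1},
    {"x":-2.3,"y":-0.4,"z":3.8,"wx":0,"wy":0,"wz":0,"fingers":-1},
    {"x":-2.8,"y":-0.5,"z":4.3,"wx":0,"wy":0,"wz":0,"fingers":-1},
    {"x":-2.8,"y":-0.5,"z":4.3,"wx":0,"wy":0,"wz":0,"fingers":-1}
  ]
}}

```text
time_s: 4.3
tool_pos: [0.4396, -0.3365, 0.1116]
eef_rot: [0.001, 0.647, 0.762, 0.001]
ft_force: [7.5, 4.4, 4.2]
gripper_width: 0.0073
gripper_force: 39.4
```

>>> {"fn": "play_rows", "kwargs": {
  "rows": [
    {"x":-0.7,"y":-0.1,"z":0.4,"wx":0,"wy":0,"wz":0,"fingers":-1},
    {"x":-1.3,"y":-0.2,"z":0.7,"wx":0,"wy":0,"wz":0,"fingers":-1},
    {"x":-2,"y":-0.3,"z":1.0,"wx":0,"wy":0,"wz":0,"fingers":-1},
    {"x":-2.7,"y":-0.4,"z":1.2,"wx":0,"wy":0,"wz":0,"fingers":-1},
    {"x":-3.4,"y":-0.5,"z":1.4,"wx":0,"wy":0,"wz":0,"fingers":-1},
    {"x":-4.2,"y":-0.7,"z":1.4,"wx":0,"wy":0,"wz":0,"fingers":-1},
    {"x":-4.2,"y":-0.7,"z":1.4,"wx":0,"wy":0,"wz":0,"fingers":-1},
    {"x":-4.2,"y":-0.7,"z":1.4,"wx":0,"wy":0,"wz":0,"fingers":-1}
  ]
}}

```text
time_s: 5.3
tool_pos: [0.3957, -0.3437, 0.1252]
eef_rot: [-0.0, 0.647, 0.762, -0.0]
ft_force: [-4.7, 6.2, 16.9]
gripper_width: 0.007
gripper_force: 42.7
```

Run:
```python
from h import *
c=shot('side','side3');d=shot('top','top3')
a=cv2.resize(c['frame'][115:215,220:335],None,fx=5,fy=5,interpolation=cv2.INTER_CUBIC)
cv2.imwrite('pics/s3.png',a)
```

```text
(no output)
```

View pics/s3.png

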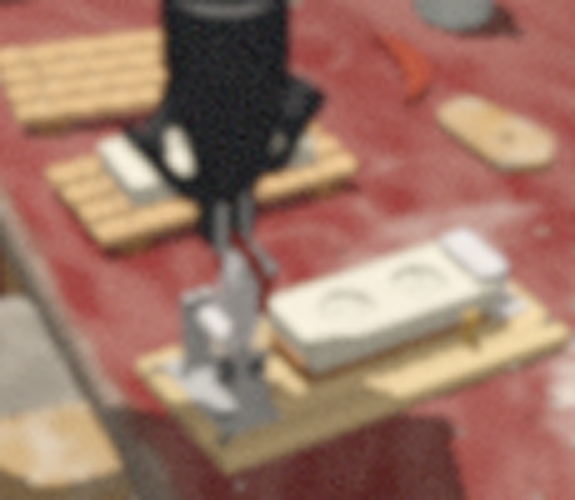

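The finger is nearly upright, with the bar held at crop (245,255), and the mould is still in place. I'll open gently, then rise.

>>> {"fn": "play_rows", "kwargs": {
  "rows": [
    {"x":0,"y":0,"z":0.1,"wx":0,"wy":0,"wz":0,"fingers":-0.7},
    {"x":-0.5,"y":-0.1,"z":0.2,"wx":0,"wy":0,"wz":0,"fingers":-0.4},
    {"x":-1,"y":-0.2,"z":0.3,"wx":0,"wy":0,"wz":0,"fingers":0},
    {"x":-1.5,"y":-0.2,"z":0.4,"wx":0,"wy":0,"wz":0,"fingers":0.3},
    {"x":-1.5,"y":-0.2,"z":0.6,"wx":0,"wy":0,"wz":0,"fingers":0.3},
    {"x":-1.5,"y":-0.2,"z":1.5,"wx":0,"wy":0,"wz":0,"fingers":0.3},
    {"x":-1.5,"y":-0.2,"z":3,"wx":0,"wy":0,"wz":0,"fingers":0.3},
    {"x":-1.5,"y":-0.2,"z":6,"wx":0,"wy":0,"wz":0,"fingers":0.3}
  ]
}}

```text
time_s: 6.4
tool_pos: [0.3816, -0.3457, 0.1849]
eef_rot: [-0.0, 0.647, 0.762, 0.0]
ft_force: [0.5, 0.1, 1.2]
gripper_width: 0.0557
gripper_force: 0.0
```

>>> {"fn": "play_rows", "kwargs": {
  "rows": [
    {"x":2,"y":0.5,"z":3,"wx":0,"wy":0,"wz":-9,"fingers":1},
    {"x":4,"y":1,"z":4,"wx":0,"wy":0,"wz":-18,"fingers":1},
    {"x":6,"y":1.5,"z":4,"wx":0,"wy":0,"wz":-28,"fingers":1},
    {"x":8,"y":2,"z":4,"wx":0,"wy":0,"wz":-38,"fingers":1},
    {"x":10,"y":2,"z":4,"wx":0,"wy":0,"wz":-48,"fingers":1},
    {"x":12,"y":2,"z":4,"wx":0,"wy":0,"wz":-58,"fingers":1},
    {"x":13,"y":2,"z":4,"wx":0,"wy":0,"wz":-68,"fingers":1},
    {"x":13,"y":2,"z":4,"wx":0,"wy":0,"wz":-78,"fingers":1}
  ]
}}

```text
time_s: 7.4
tool_pos: [0.5125, -0.3253, 0.2247]
eef_rot: [-0.0, 0.983, 0.183, 0.001]
ft_force: [-0.7, 0.3, 1.0]
gripper_width: 0.0853
gripper_force: 0.0
```

Run:
```python
from h import *
s=manip.read_state();print(s['tool_pos'],s['eef_rot'],s['joints'].round(2),s['gripper_width'],s['ft_force'])
c=shot('side','side4');d=shot('top','top4')
a=cv2.resize(c['frame'][105:215,220:335],None,fx=4,fy=4,interpolation=cv2.INTER_CUBIC)
b=cv2.resize(d['frame'][160:290,340:420],None,fx=3.4,fy=3.4,interpolation=cv2.INTER_CUBIC)[:440]
o=np.zeros((442,800,3),np.uint8);o[:440,:460]=a;o[:b.shape[0],470:470+b.shape[1]]=b
cv2.imwrite('pics/s4.png',o)
```

```text
[ 0.51251347 -0.32533103  0.22466986] [-2.87513489e-04  9.83156858e-01  1.82762606e-01  5.82639871e-04] [ 0.5   0.77  0.03  1.37 -0.03  1.01 -0.67] 0.08529902663320081 [-0.68182907  0.26758471  0.97183163]
```

View pics/s4.png

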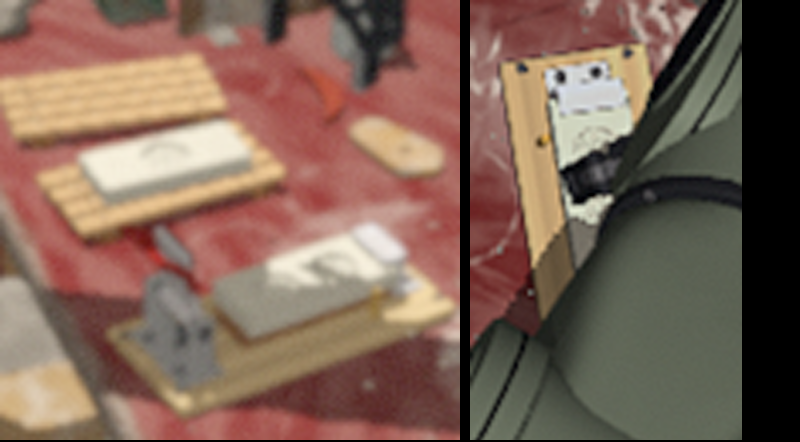

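The finger stands by itself at crop (170,260), the gripper is clear of it, and the mould is still under the lip. Next I grasp the mould.

>>> {"fn": "play_rows", "kwargs": {
  "rows": [
    {"x":-0.1,"y":0,"z":-3,"wx":0,"wy":0,"wz":-6,"fingers":1},
    {"x":-0.2,"y":0.1,"z":-7,"wx":0,"wy":0,"wz":-12,"fingers":1},
    {"x":-0.2,"y":0.1,"z":-11,"wx":0,"wy":0,"wz":-12,"fingers":1},
    {"x":-0.2,"y":0.1,"z":-14,"wx":0,"wy":0,"wz":-12,"fingers":1},
    {"x":-0.2,"y":0.1,"z":-16.5,"wx":0,"wy":0,"wz":-12,"fingers":1},
    {"x":-0.2,"y":0.1,"z":-18.5,"wx":0,"wy":0,"wz":-12,"fingers":1},
    {"x":-0.2,"y":0.1,"z":-20,"wx":0,"wy":0,"wz":-12,"fingers":1},
    {"x":-0.2,"y":0.1,"z":-20.7,"wx":0,"wy":0,"wz":-12,"fingers":1}
  ],
  "force": 40
}}

```text
time_s: 8.5
tool_pos: [0.5095, -0.325, 0.0168]
eef_rot: [-0.0, 0.997, 0.082, -0.0]
ft_force: [-0.6, 0.2, 0.5]
gripper_width: 0.0856
gripper_force: 0.0
```

>>> {"fn": "play_rows", "kwargs": {
  "rows": [
    {"x":0,"y":0,"z":0,"wx":0,"wy":0,"wz":0,"fingers":0.8},
    {"x":0,"y":0,"z":0,"wx":0,"wy":0,"wz":0,"fingers":0.6},
    {"x":0,"y":0,"z":0,"wx":0,"wy":0,"wz":0,"fingers":0.4},
    {"x":0,"y":0,"z":0,"wx":0,"wy":0,"wz":0,"fingers":0.2},
    {"x":0,"y":0,"z":0,"wx":0,"wy":0,"wz":0,"fingers":0},
    {"x":0,"y":0,"z":0,"wx":0,"wy":0,"wz":0,"fingers":0},
    {"x":0,"y":0,"z":0,"wx":0,"wy":0,"wz":0,"fingers":0},
    {"x":0,"y":0,"z":0,"wx":0,"wy":0,"wz":0,"fingers":0}
  ],
  "force": 40
}}

```text
time_s: 9.5
tool_pos: [0.5098, -0.3252, 0.0181]
eef_rot: [0.0, 0.997, 0.081, 0.0]
ft_force: [-1.5, 1.3, 9.0]
gripper_width: 0.0591
gripper_force: 43.0
```

Run:
```python
from h import *
s=manip.read_state();print(s['tool_pos'],s['eef_rot'],s['gripper_width'],s['ft_force'],s['gripper_force'])
c=shot('side','side5')
a=cv2.resize(c['frame'][105:215,220:335],None,fx=5,fy=5,interpolation=cv2.INTER_CUBIC)
cv2.imwrite('pics/s5.png',a)
```

```text
[ 0.50980674 -0.32521626  0.01806977] [2.06471494e-04 9.96706125e-01 8.10967088e-02 4.26607880e-04] 0.05913703117582266 [-1.50173399  1.27005227  9.04293152] 42.99181966111064
```

View pics/s5.png

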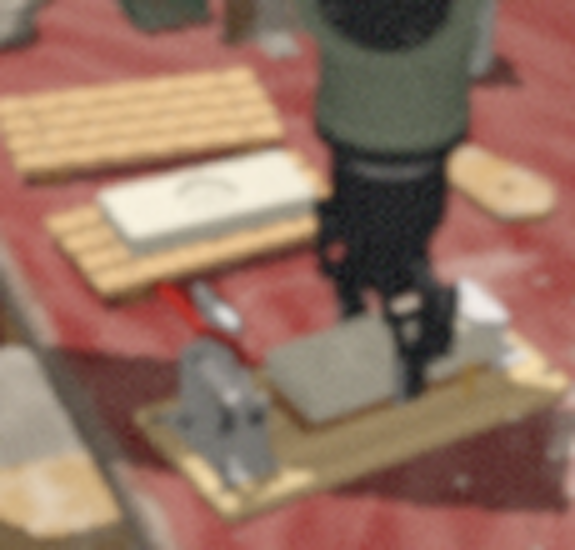

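The mould is held across its width near the middle, with the fingers at crop (405,340). The finger still stands. Now I draw it out and lift.

>>> {"fn": "play_rows", "kwargs": {
  "rows": [
    {"x":-0.3,"y":0,"z":0.1,"wx":0,"wy":0,"wz":0,"fingers":0},
    {"x":-0.7,"y":-0.1,"z":0.1,"wx":0,"wy":0,"wz":0,"fingers":0},
    {"x":-1.2,"y":-0.2,"z":0.1,"wx":0,"wy":0,"wz":0,"fingers":0},
    {"x":-1.7,"y":-0.3,"z":0.1,"wx":0,"wy":0,"wz":0,"fingers":0},
    {"x":-2.2,"y":-0.4,"z":0.1,"wx":0,"wy":0,"wz":0,"fingers":0},
    {"x":-2.3,"y":-0.4,"z":0.1,"wx":0,"wy":0,"wz":0,"fingers":0},
    {"x":-2.3,"y":-0.4,"z":0.5,"wx":0,"wy":0,"wz":0,"fingers":0},
    {"x":-2.3,"y":-0.4,"z":1,"wx":0,"wy":0,"wz":0,"fingers":0}
  ]
}}

```text
time_s: 10.55
tool_pos: [0.4867, -0.329, 0.0276]
eef_rot: [-0.0, 0.997, 0.081, 0.0]
ft_force: [0.5, 0.2, -0.5]
gripper_width: 0.0596
gripper_force: 43.3
```

>>> {"fn": "play_rows", "kwargs": {
  "rows": [
    {"x":0,"y":0,"z":1,"wx":0,"wy":0,"wz":0,"fingers":0},
    {"x":0,"y":0,"z":2.5,"wx":0,"wy":0,"wz":0,"fingers":0},
    {"x":0,"y":0,"z":4,"wx":0,"wy":0,"wz":0,"fingers":0},
    {"x":0,"y":0,"z":6,"wx":0,"wy":0,"wz":0,"fingers":0},
    {"x":0,"y":0,"z":8,"wx":0,"wy":0,"wz":0,"fingers":0},
    {"x":0,"y":0,"z":10,"wx":0,"wy":0,"wz":0,"fingers":0},
    {"x":0,"y":0,"z":11.5,"wx":0,"wy":0,"wz":0,"fingers":0},
    {"x":0,"y":0,"z":12,"wx":0,"wy":0,"wz":0,"fingers":0}
  ]
}}

```text
time_s: 11.55
tool_pos: [0.4867, -0.3292, 0.1483]
eef_rot: [0.0, 0.997, 0.081, 0.0]
ft_force: [0.3, 0.1, -1.3]
gripper_width: 0.0593
gripper_force: 43.4
```

Run:
```python
from h import *
s=manip.read_state();print(s['tool_pos'],s['eef_rot'],s['joints'].round(2))
c=shot('side','side6');d=shot('top','top6')
a=cv2.resize(c['frame'][65:215,205:335],None,fx=3,fy=3,interpolation=cv2.INTER_CUBIC)
b=cv2.resize(d['frame'][160:290,290:420],None,fx=3,fy=3,interpolation=cv2.INTER_CUBIC)
o=np.zeros((450,790,3),np.uint8);o[:450,:390]=a;o[:390,400:790]=b
cv2.imwrite('pics/s6.png',o)
```

```text
[ 0.48667208 -0.32916781  0.14829626] [2.66758808e-04 9.96704263e-01 8.11194085e-02 4.28363981e-04] [ 0.5   0.83  0.07  1.54 -0.08  0.77 -0.8 ]
```

View pics/s6.png

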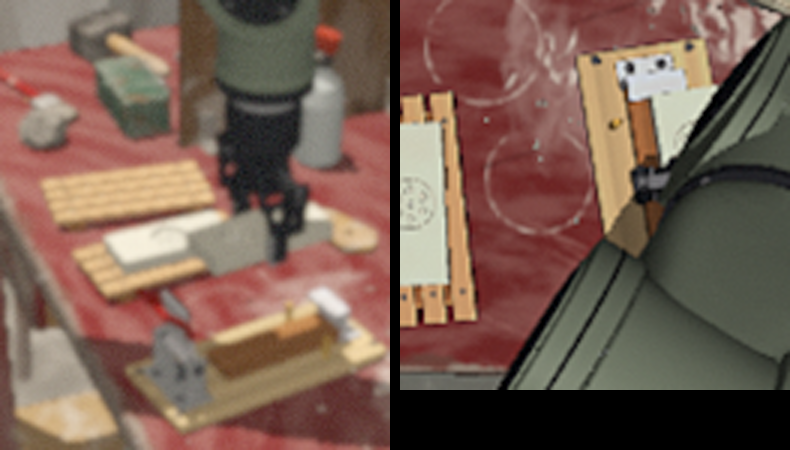

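The mould is level in the grip at about z 0.16, the finger stands and the jig is empty. I carry it to the empty board.

>>> {"fn": "play_rows", "kwargs": {
  "rows": [
    {"x":-0.1,"y":1,"z":0,"wx":0,"wy":0,"wz":-1,"fingers":0},
    {"x":-0.2,"y":3,"z":0,"wx":0,"wy":0,"wz":-2,"fingers":0},
    {"x":-0.3,"y":6,"z":0,"wx":0,"wy":0,"wz":-3,"fingers":0},
    {"x":-0.5,"y":9,"z":0,"wx":0,"wy":0,"wz":-4,"fingers":0},
    {"x":-0.6,"y":12,"z":0,"wx":0,"wy":0,"wz":-5,"fingers":0},
    {"x":-0.7,"y":15,"z":0,"wx":0,"wy":0,"wz":-6,"fingers":0},
    {"x":-0.8,"y":18,"z":0,"wx":0,"wy":0,"wz":-7,"fingers":0},
    {"x":-0.9,"y":21,"z":0,"wx":0,"wy":0,"wz":-8,"fingers":0}
  ]
}}

```text
time_s: 12.65
tool_pos: [0.4769, -0.1175, 0.1469]
eef_rot: [-0.0, 1.0, 0.011, -0.0]
ft_force: [-0.1, -0.2, -0.7]
gripper_width: 0.0591
gripper_force: 43.3
```

>>> {"fn": "play_rows", "kwargs": {
  "rows": [
    {"x":-0.1,"y":3,"z":0,"wx":0,"wy":0,"wz":-1.5,"fingers":0},
    {"x":-0.2,"y":6,"z":0,"wx":0,"wy":0,"wz":-3,"fingers":0},
    {"x":-0.3,"y":9,"z":0,"wx":0,"wy":0,"wz":-4.5,"fingers":0},
    {"x":-0.4,"y":12,"z":0,"wx":0,"wy":0,"wz":-6,"fingers":0},
    {"x":-0.5,"y":14.5,"z":-1,"wx":0,"wy":0,"wz":-7.2,"fingers":0},
    {"x":-0.6,"y":16.2,"z":-3,"wx":0,"wy":0,"wz":-7.2,"fingers":0},
    {"x":-0.6,"y":16.2,"z":-6,"wx":0,"wy":0,"wz":-7.2,"fingers":0},
    {"x":-0.6,"y":16.2,"z":-8,"wx":0,"wy":0,"wz":-7.2,"fingers":0}
  ]
}}

```text
time_s: 13.65
tool_pos: [0.4706, 0.0435, 0.0659]
eef_rot: [0.0, 0.999, -0.051, -0.001]
ft_force: [0.6, -0.0, -0.9]
gripper_width: 0.0592
gripper_force: 43.4
```

Run:
```python
from h import *
s=manip.read_state();print(s['tool_pos'],s['eef_rot'],s['ft_force'])
c=shot('side','side7');d=shot('top','top7')
a=cv2.resize(c['frame'][75:200,190:320],None,fx=3,fy=3,interpolation=cv2.INTER_CUBIC)
b=cv2.resize(d['frame'][160:290,190:320],None,fx=3,fy=3,interpolation=cv2.INTER_CUBIC)
o=np.zeros((450,790,3),np.uint8);o[:375,:390]=a;o[:390,400:790]=b
cv2.imwrite('pics/s7.png',o)
```

```text
[0.47055411 0.04349324 0.06589301] [ 1.76004514e-04  9.98674545e-01 -5.14644753e-02 -7.27717560e-04] [ 0.62824016 -0.00969505 -0.94221272]
```

View pics/s7.png

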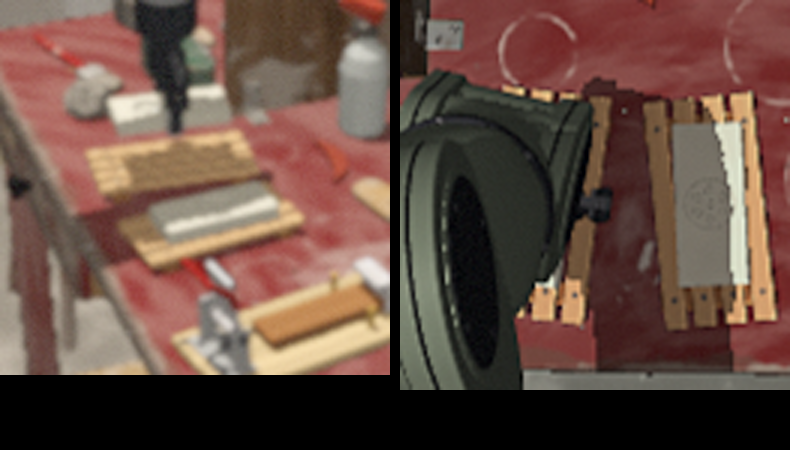

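The mould hangs level over the board, shown in the side view at (165,110). Its lower edge and the fingertip are within about 2–3 mm of each other. I lower until contact.

>>> {"fn": "play_rows", "kwargs": {
  "rows": [
    {"x":0,"y":-0.1,"z":-1.2,"wx":0,"wy":0,"wz":0,"fingers":0},
    {"x":0,"y":-0.1,"z":-2.4,"wx":0,"wy":0,"wz":0,"fingers":0},
    {"x":0,"y":-0.1,"z":-3.4,"wx":0,"wy":0,"wz":0,"fingers":0},
    {"x":0,"y":-0.1,"z":-4.2,"wx":0,"wy":0,"wz":0,"fingers":0},
    {"x":0,"y":-0.1,"z":-4.7,"wx":0,"wy":0,"wz":0,"fingers":0},
    {"x":0,"y":-0.1,"z":-5,"wx":0,"wy":0,"wz":0,"fingers":0},
    {"x":0,"y":-0.1,"z":-5.1,"wx":0,"wy":0,"wz":0,"fingers":0},
    {"x":0,"y":-0.1,"z":-5.1,"wx":0,"wy":0,"wz":0,"fingers":0}
  ]
}}

```text
time_s: 14.75
tool_pos: [0.4716, 0.042, 0.0164]
eef_rot: [-0.0, 0.999, -0.051, 0.0]
ft_force: [-0.4, 0.2, -0.9]
gripper_width: 0.0595
gripper_force: 43.9
```

>>> {"fn": "play_rows", "kwargs": {
  "rows": [
    {"x":0,"y":0,"z":-0.05,"wx":0,"wy":0,"wz":0,"fingers":0},
    {"x":0,"y":0,"z":-0.1,"wx":0,"wy":0,"wz":0,"fingers":0},
    {"x":0,"y":0,"z":-0.15,"wx":0,"wy":0,"wz":0,"fingers":0},
    {"x":0,"y":0,"z":-0.2,"wx":0,"wy":0,"wz":0,"fingers":0},
    {"x":0,"y":0,"z":-0.25,"wx":0,"wy":0,"wz":0,"fingers":0},
    {"x":0,"y":0,"z":-0.3,"wx":0,"wy":0,"wz":0,"fingers":0},
    {"x":0,"y":0,"z":-0.3,"wx":0,"wy":0,"wz":0,"fingers":0},
    {"x":0,"y":0,"z":-0.3,"wx":0,"wy":0,"wz":0,"fingers":0}
  ]
}}

```text
time_s: 15.75
tool_pos: [0.4716, 0.042, 0.015]
eef_rot: [-0.0, 0.999, -0.051, 0.001]
ft_force: [-7.2, 0.7, 51.2]
gripper_width: 0.0595
gripper_force: 72.9
```

The fingertips meet the slats first, and from the grasp height the mould is still about 7 mm up. Releasing here would drop it. There is plenty of time, so I'll take it back to the jig bed, regrip higher and return.

>>> {"fn": "play_rows", "kwargs": {
  "rows": [
    {"x":0,"y":0,"z":1,"wx":0,"wy":0,"wz":0,"fingers":0},
    {"x":0,"y":0,"z":3,"wx":0,"wy":0,"wz":0,"fingers":0},
    {"x":0,"y":0,"z":6,"wx":0,"wy":0,"wz":0,"fingers":0},
    {"x":0,"y":0,"z":9,"wx":0,"wy":0,"wz":0,"fingers":0},
    {"x":0.2,"y":-2,"z":12,"wx":0,"wy":0,"wz":2,"fingers":0},
    {"x":0.4,"y":-5,"z":13.3,"wx":0,"wy":0,"wz":4,"fingers":0},
    {"x":0.6,"y":-9,"z":13.3,"wx":0,"wy":0,"wz":6,"fingers":0},
    {"x":0.8,"y":-13,"z":13.3,"wx":0,"wy":0,"wz":8,"fingers":0}
  ]
}}

```text
time_s: 16.75
tool_pos: [0.4795, -0.0892, 0.1465]
eef_rot: [-0.0, 1.0, 0.019, 0.0]
ft_force: [1.0, -0.3, -1.7]
gripper_width: 0.0597
gripper_force: 43.9
```

>>> {"fn": "play_rows", "kwargs": {
  "rows": [
    {"x":0.1,"y":-4,"z":0,"wx":0,"wy":0,"wz":1,"fingers":0},
    {"x":0.2,"y":-8,"z":0,"wx":0,"wy":0,"wz":2,"fingers":0},
    {"x":0.3,"y":-12,"z":0,"wx":0,"wy":0,"wz":3,"fingers":0},
    {"x":0.4,"y":-16,"z":0,"wx":0,"wy":0,"wz":4,"fingers":0},
    {"x":0.5,"y":-19,"z":0,"wx":0,"wy":0,"wz":5,"fingers":0},
    {"x":0.6,"y":-22,"z":0,"wx":0,"wy":0,"wz":6,"fingers":0},
    {"x":0.7,"y":-24,"z":0,"wx":0,"wy":0,"wz":7.2,"fingers":0},
    {"x":0.7,"y":-24,"z":0,"wx":0,"wy":0,"wz":7.2,"fingers":0}
  ]
}}

```text
time_s: 17.75
tool_pos: [0.4859, -0.3292, 0.1461]
eef_rot: [0.0, 0.997, 0.08, -0.0]
ft_force: [1.3, 0.5, -2.1]
gripper_width: 0.0592
gripper_force: 43.8
```

>>> {"fn": "play_rows", "kwargs": {
  "rows": [
    {"x":0,"y":0,"z":-3,"wx":0,"wy":0,"wz":0,"fingers":0},
    {"x":0,"y":0,"z":-6,"wx":0,"wy":0,"wz":0,"fingers":0},
    {"x":0,"y":0,"z":-9,"wx":0,"wy":0,"wz":0,"fingers":0},
    {"x":0,"y":0,"z":-10.8,"wx":0,"wy":0,"wz":0,"fingers":0},
    {"x":0,"y":0,"z":-11.7,"wx":0,"wy":0,"wz":0,"fingers":0},
    {"x":0,"y":0,"z":-12.2,"wx":0,"wy":0,"wz":0,"fingers":0},
    {"x":0,"y":0,"z":-12.5,"wx":0,"wy":0,"wz":0,"fingers":0},
    {"x":0,"y":0,"z":-12.5,"wx":0,"wy":0,"wz":0,"fingers":0}
  ]
}}

```text
time_s: 18.75
tool_pos: [0.4866, -0.3281, 0.0216]
eef_rot: [0.0, 0.997, 0.081, 0.0]
ft_force: [0.3, 0.1, -1.1]
gripper_width: 0.0589
gripper_force: 43.8
```

>>> {"fn": "play_rows", "kwargs": {
  "rows": [
    {"x":0,"y":0,"z":-0.05,"wx":0,"wy":0,"wz":0,"fingers":0},
    {"x":0,"y":0,"z":-0.1,"wx":0,"wy":0,"wz":0,"fingers":0},
    {"x":0,"y":0,"z":-0.15,"wx":0,"wy":0,"wz":0,"fingers":0},
    {"x":0,"y":0,"z":-0.2,"wx":0,"wy":0,"wz":0,"fingers":0},
    {"x":0,"y":0,"z":-0.2,"wx":0,"wy":0,"wz":0,"fingers":0},
    {"x":0,"y":0,"z":-0.2,"wx":0,"wy":0,"wz":0,"fingers":0},
    {"x":0,"y":0,"z":-0.2,"wx":0,"wy":0,"wz":0,"fingers":0},
    {"x":0,"y":0,"z":-0.2,"wx":0,"wy":0,"wz":0,"fingers":0}
  ]
}}

```text
time_s: 19.75
tool_pos: [0.4865, -0.328, 0.0193]
eef_rot: [-0.0, 0.997, 0.081, -0.0]
ft_force: [0.8, -0.4, -1.1]
gripper_width: 0.0597
gripper_force: 43.8
```

>>> {"fn": "play_rows", "kwargs": {
  "rows": [
    {"x":0,"y":0,"z":-0.03,"wx":0,"wy":0,"wz":0,"fingers":0},
    {"x":0,"y":0,"z":-0.06,"wx":0,"wy":0,"wz":0,"fingers":0},
    {"x":0,"y":0,"z":-0.09,"wx":0,"wy":0,"wz":0,"fingers":0},
    {"x":0,"y":0,"z":-0.12,"wx":0,"wy":0,"wz":0,"fingers":0},
    {"x":0,"y":0,"z":-0.15,"wx":0,"wy":0,"wz":0,"fingers":0},
    {"x":0,"y":0,"z":-0.15,"wx":0,"wy":0,"wz":0,"fingers":0},
    {"x":0,"y":0,"z":-0.15,"wx":0,"wy":0,"wz":0,"fingers":0},
    {"x":0,"y":0,"z":-0.15,"wx":0,"wy":0,"wz":0,"fingers":0}
  ]
}}

```text
time_s: 20.75
tool_pos: [0.4865, -0.328, 0.0181]
eef_rot: [-0.0, 0.997, 0.081, 0.0]
ft_force: [-2.2, 1.2, 6.1]
gripper_width: 0.0594
gripper_force: 44.8
```

>>> {"fn": "play_rows", "kwargs": {
  "rows": [
    {"x":0,"y":0,"z":0,"wx":0,"wy":0,"wz":0,"fingers":0.5},
    {"x":0,"y":0,"z":0,"wx":0,"wy":0,"wz":0,"fingers":0.7},
    {"x":0,"y":0,"z":0,"wx":0,"wy":0,"wz":0,"fingers":0.7},
    {"x":0,"y":0,"z":0,"wx":0,"wy":0,"wz":0,"fingers":0.7},
    {"x":0,"y":0,"z":0.5,"wx":0,"wy":0,"wz":0,"fingers":0.7},
    {"x":0,"y":0,"z":1,"wx":0,"wy":0,"wz":0,"fingers":0.7},
    {"x":0,"y":0,"z":1,"wx":0,"wy":0,"wz":0,"fingers":0.5},
    {"x":0,"y":0,"z":1,"wx":0,"wy":0,"wz":0,"fingers":0.3}
  ]
}}

```text
time_s: 21.75
tool_pos: [0.4866, -0.3281, 0.0282]
eef_rot: [0.0, 0.997, 0.081, 0.0]
ft_force: [-1.6, 1.8, 11.9]
gripper_width: 0.0592
gripper_force: 41.6
```

>>> {"fn": "play_rows", "kwargs": {
  "rows": [
    {"x":0,"y":0,"z":0,"wx":0,"wy":0,"wz":0,"fingers":0.2},
    {"x":0,"y":0,"z":0,"wx":0,"wy":0,"wz":0,"fingers":0},
    {"x":0,"y":0,"z":0,"wx":0,"wy":0,"wz":0,"fingers":0},
    {"x":0,"y":0,"z":0,"wx":0,"wy":0,"wz":0,"fingers":0},
    {"x":0,"y":0,"z":0.5,"wx":0,"wy":0,"wz":0,"fingers":0},
    {"x":0,"y":0,"z":1,"wx":0,"wy":0,"wz":0,"fingers":0},
    {"x":0,"y":0,"z":2,"wx":0,"wy":0,"wz":0,"fingers":0},
    {"x":0,"y":0,"z":3,"wx":0,"wy":0,"wz":0,"fingers":0}
  ]
}}

```text
time_s: 22.75
tool_pos: [0.4866, -0.3281, 0.0586]
eef_rot: [0.0, 0.997, 0.081, 0.0]
ft_force: [0.5, 0.3, 0.3]
gripper_width: 0.0591
gripper_force: 44.2
```

>>> {"fn": "play_rows", "kwargs": {
  "rows": [
    {"x":0,"y":0,"z":2,"wx":0,"wy":0,"wz":0,"fingers":0},
    {"x":0,"y":0,"z":4,"wx":0,"wy":0,"wz":0,"fingers":0},
    {"x":0,"y":0,"z":6,"wx":0,"wy":0,"wz":0,"fingers":0},
    {"x":0,"y":0,"z":8,"wx":0,"wy":0,"wz":0,"fingers":0},
    {"x":0,"y":0,"z":9,"wx":0,"wy":0,"wz":0,"fingers":0},
    {"x":0,"y":0,"z":9,"wx":0,"wy":0,"wz":0,"fingers":0},
    {"x":0,"y":0,"z":9,"wx":0,"wy":0,"wz":0,"fingers":0},
    {"x":0,"y":0,"z":9,"wx":0,"wy":0,"wz":0,"fingers":0}
  ]
}}

```text
time_s: 23.75
tool_pos: [0.4863, -0.3279, 0.1472]
eef_rot: [-0.0, 0.997, 0.081, -0.0]
ft_force: [-0.1, -0.0, -1.7]
gripper_width: 0.0589
gripper_force: 44.3
```

Run:
```python
from h import *
s=manip.read_state();print(s['tool_pos'],s['eef_rot'],s['ft_force'],s['gripper_width'],s['gripper_force'])
c=shot('side','side8')
cv2.imwrite('pics/s8.png',cv2.resize(c['frame'][65:215,205:335],None,fx=4,fy=4,interpolation=cv2.INTER_CUBIC))
```

```text
[ 0.48629099 -0.32791955  0.14716543] [-3.29684659e-04  9.96702717e-01  8.11383255e-02 -3.96341690e-04] [-0.07768247 -0.03600906 -1.66962386] 0.05888539324231823 44.26118787378073
```

View pics/s8.png

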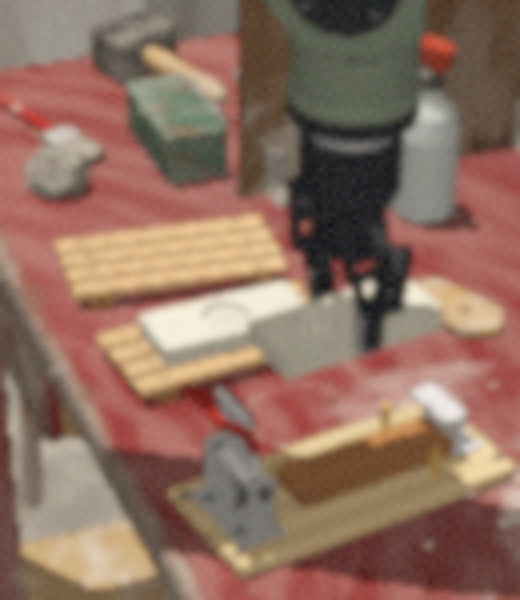

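The mould is regripped higher and level, with the fingertip at (370,345) just at its lower edge, and the finger is standing. Carrying it over again.

>>> {"fn": "play_rows", "kwargs": {
  "rows": [
    {"x":-0.1,"y":1,"z":0,"wx":0,"wy":0,"wz":-1,"fingers":0},
    {"x":-0.2,"y":3,"z":0,"wx":0,"wy":0,"wz":-2,"fingers":0},
    {"x":-0.3,"y":6,"z":0,"wx":0,"wy":0,"wz":-3,"fingers":0},
    {"x":-0.5,"y":9,"z":0,"wx":0,"wy":0,"wz":-4,"fingers":0},
    {"x":-0.6,"y":12,"z":0,"wx":0,"wy":0,"wz":-5,"fingers":0},
    {"x":-0.7,"y":15,"z":0,"wx":0,"wy":0,"wz":-6,"fingers":0},
    {"x":-0.8,"y":18,"z":0,"wx":0,"wy":0,"wz":-7,"fingers":0},
    {"x":-0.9,"y":21,"z":0,"wx":0,"wy":0,"wz":-8,"fingers":0}
  ]
}}

```text
time_s: 24.8
tool_pos: [0.4772, -0.1165, 0.1478]
eef_rot: [-0.0, 1.0, 0.011, 0.0]
ft_force: [0.8, 0.2, -1.8]
gripper_width: 0.0594
gripper_force: 44.2
```

>>> {"fn": "play_rows", "kwargs": {
  "rows": [
    {"x":-0.1,"y":3,"z":0,"wx":0,"wy":0,"wz":-1.5,"fingers":0},
    {"x":-0.2,"y":6,"z":0,"wx":0,"wy":0,"wz":-3,"fingers":0},
    {"x":-0.3,"y":9,"z":0,"wx":0,"wy":0,"wz":-4.5,"fingers":0},
    {"x":-0.4,"y":12,"z":0,"wx":0,"wy":0,"wz":-6,"fingers":0},
    {"x":-0.5,"y":14.5,"z":-1,"wx":0,"wy":0,"wz":-7.2,"fingers":0},
    {"x":-0.6,"y":16,"z":-3,"wx":0,"wy":0,"wz":-7.2,"fingers":0},
    {"x":-0.6,"y":16,"z":-6,"wx":0,"wy":0,"wz":-7.2,"fingers":0},
    {"x":-0.6,"y":16,"z":-8,"wx":0,"wy":0,"wz":-7.2,"fingers":0}
  ]
}}

```text
time_s: 25.8
tool_pos: [0.4709, 0.0426, 0.0668]
eef_rot: [0.0, 0.999, -0.051, -0.0]
ft_force: [0.7, 0.0, -1.0]
gripper_width: 0.059
gripper_force: 44.2
```

>>> {"fn": "play_rows", "kwargs": {
  "rows": [
    {"x":0,"y":0,"z":-1.2,"wx":0,"wy":0,"wz":0,"fingers":0},
    {"x":0,"y":0,"z":-2.4,"wx":0,"wy":0,"wz":0,"fingers":0},
    {"x":0,"y":0,"z":-3.2,"wx":0,"wy":0,"wz":0,"fingers":0},
    {"x":0,"y":0,"z":-3.8,"wx":0,"wy":0,"wz":0,"fingers":0},
    {"x":0,"y":0,"z":-4.2,"wx":0,"wy":0,"wz":0,"fingers":0},
    {"x":0,"y":0,"z":-4.4,"wx":0,"wy":0,"wz":0,"fingers":0},
    {"x":0,"y":0,"z":-4.5,"wx":0,"wy":0,"wz":0,"fingers":0},
    {"x":0,"y":0,"z":-4.5,"wx":0,"wy":0,"wz":0,"fingers":0}
  ]
}}

```text
time_s: 26.8
tool_pos: [0.4715, 0.0419, 0.0229]
eef_rot: [-0.0, 0.999, -0.051, 0.0]
ft_force: [-0.0, -0.1, -2.0]
gripper_width: 0.0593
gripper_force: 44.2
```

Down to contact, expected at about 0.018.

>>> {"fn": "play_rows", "kwargs": {
  "rows": [
    {"x":0,"y":0,"z":-0.1,"wx":0,"wy":0,"wz":0,"fingers":0},
    {"x":0,"y":0,"z":-0.2,"wx":0,"wy":0,"wz":0,"fingers":0},
    {"x":0,"y":0,"z":-0.3,"wx":0,"wy":0,"wz":0,"fingers":0},
    {"x":0,"y":0,"z":-0.35,"wx":0,"wy":0,"wz":0,"fingers":0},
    {"x":0,"y":0,"z":-0.4,"wx":0,"wy":0,"wz":0,"fingers":0},
    {"x":0,"y":0,"z":-0.45,"wx":0,"wy":0,"wz":0,"fingers":0},
    {"x":0,"y":0,"z":-0.45,"wx":0,"wy":0,"wz":0,"fingers":0},
    {"x":0,"y":0,"z":-0.45,"wx":0,"wy":0,"wz":0,"fingers":0}
  ]
}}

```text
time_s: 27.8
tool_pos: [0.4715, 0.042, 0.0183]
eef_rot: [-0.0, 0.999, -0.051, -0.0]
ft_force: [-0.7, 0.1, -0.9]
gripper_width: 0.0587
gripper_force: 44.3
```

>>> {"fn": "play_rows", "kwargs": {
  "rows": [
    {"x":0,"y":0,"z":-0.03,"wx":0,"wy":0,"wz":0,"fingers":0},
    {"x":0,"y":0,"z":-0.06,"wx":0,"wy":0,"wz":0,"fingers":0},
    {"x":0,"y":0,"z":-0.09,"wx":0,"wy":0,"wz":0,"fingers":0},
    {"x":0,"y":0,"z":-0.12,"wx":0,"wy":0,"wz":0,"fingers":0},
    {"x":0,"y":0,"z":-0.12,"wx":0,"wy":0,"wz":0,"fingers":0},
    {"x":0,"y":0,"z":-0.12,"wx":0,"wy":0,"wz":0,"fingers":0},
    {"x":0,"y":0,"z":-0.12,"wx":0,"wy":0,"wz":0,"fingers":0},
    {"x":0,"y":0,"z":-0.12,"wx":0,"wy":0,"wz":0,"fingers":0}
  ]
}}

```text
time_s: 28.8
tool_pos: [0.4715, 0.042, 0.0182]
eef_rot: [-0.0, 0.999, -0.051, 0.0]
ft_force: [-6.1, -0.3, 33.9]
gripper_width: 0.059
gripper_force: 48.3
```

Contact at 0.018, as predicted. Ease off, open and rise.

>>> {"fn": "play_rows", "kwargs": {
  "rows": [
    {"x":0,"y":0,"z":0.1,"wx":0,"wy":0,"wz":0,"fingers":0},
    {"x":0,"y":0,"z":0.1,"wx":0,"wy":0,"wz":0,"fingers":0.5},
    {"x":0,"y":0,"z":0.1,"wx":0,"wy":0,"wz":0,"fingers":0.8},
    {"x":0,"y":0,"z":0.1,"wx":0,"wy":0,"wz":0,"fingers":0.9},
    {"x":0,"y":0,"z":0.1,"wx":0,"wy":0,"wz":0,"fingers":0.9},
    {"x":0,"y":0,"z":1.5,"wx":0,"wy":0,"wz":0,"fingers":0.9},
    {"x":0,"y":0,"z":4,"wx":0,"wy":0,"wz":0,"fingers":0.9},
    {"x":0,"y":0,"z":8,"wx":0,"wy":0,"wz":0,"fingers":0.9}
  ]
}}

```text
time_s: 29.8
tool_pos: [0.4711, 0.0419, 0.0983]
eef_rot: [-0.0, 0.999, -0.052, -0.001]
ft_force: [-0.3, 0.1, -0.0]
gripper_width: 0.0811
gripper_force: 0.0
```

>>> {"fn": "play_rows", "kwargs": {
  "rows": [
    {"x":0,"y":-2,"z":4,"wx":0,"wy":0,"wz":0,"fingers":0.9},
    {"x":0,"y":-6,"z":8,"wx":0,"wy":0,"wz":0,"fingers":0.9},
    {"x":0,"y":-11,"z":12,"wx":0,"wy":0,"wz":0,"fingers":0.9},
    {"x":0,"y":-16,"z":12,"wx":0,"wy":0,"wz":0,"fingers":0.9},
    {"x":0,"y":-20,"z":12,"wx":0,"wy":0,"wz":0,"fingers":0.9},
    {"x":0,"y":-23,"z":12,"wx":0,"wy":0,"wz":0,"fingers":0.9},
    {"x":0,"y":-25,"z":12,"wx":0,"wy":0,"wz":0,"fingers":0.9},
    {"x":0,"y":-25,"z":12,"wx":0,"wy":0,"wz":0,"fingers":0.9}
  ]
}}

```text
time_s: 30.8
tool_pos: [0.4709, -0.2092, 0.2178]
eef_rot: [0.0, 0.999, -0.053, 0.0]
ft_force: [-0.0, 1.0, 1.2]
gripper_width: 0.0813
gripper_force: 0.0
```

Run:
```python
from h import *
s=manip.read_state();print(s['tool_pos'],s['ft_force'])
c=shot('side','side9');d=shot('top','top9')
a=cv2.resize(c['frame'][75:205,195:325],None,fx=3,fy=3,interpolation=cv2.INTER_CUBIC)
b=cv2.resize(d['frame'][160:290,200:330],None,fx=3,fy=3,interpolation=cv2.INTER_CUBIC)
cv2.imwrite('pics/s9.png',np.hstack([a,b]))
hsv=cv2.cvtColor(d['frame'],cv2.COLOR_BGR2HSV)
m=((hsv[...,1]<60)&(hsv[...,2]>120)).astype(np.uint8);k=np.zeros_like(m);k[185:275,212:268]=1;m*=k
q=max(cv2.findContours(m,0,2)[0],key=cv2.contourArea).reshape(-1,2)
W=(onz(d,q,.038)[:,:2]*1000).astype(np.float32);r=cv2.minAreaRect(W);print(r, W.shape)
```

```text
[ 0.47093835 -0.20920675  0.21781372] [-0.03798528  0.95149493  1.19264071]
((472.302978515625, 42.56731414794922), (61.217063903808594, 141.707763671875), 83.7020492553711) (54, 2)
```

View pics/s9.png

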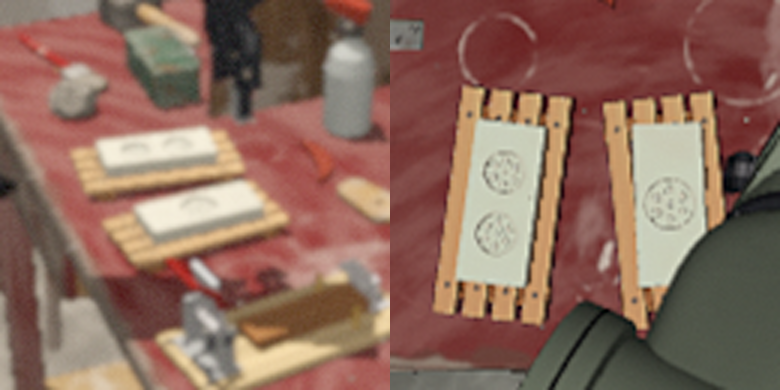

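The mould lies face up, centred and square on the empty board at (502,202). The other mould is untouched, the finger stands at (205,280), and the arm is clear of everything.

```bash
python3 -c "
from plant import sign_off
print(sign_off())"
```

```text
the job is handed in; nothing more can be done
None
```

The job is handed in: the hold-down finger stands up by itself, and the mould lies face up on the empty board, within about 1 mm and half a degree of centred and square by the last top view.

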